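# Move the hanging caddy over the end stops onto the next rail, behind the older one

## Task

On the open rail, first slide the caddy that already hangs there right home against the plate at the rail's root, to make room. Then lift the caddy on the guarded rail over that rail's end stop, stand it upright on the table and let go, take it again by the long sides of its grip block, and hang it over the end stop of the open rail, straight, in the space between the older caddy and the end stop. Leave both hanging freely there, and do not disturb the other things on the table.

Things in the scene. Friction and masses are not known exactly. Their poses are not given: they have to be found in the camera images.
- new_caddy_grip (a point): Grip point of the new caddy (it starts on the guarded rail): on its centre line in the wooden grip block, 136 mm above its underside, 20 mm below its top, 37 mm above the rail's centre while it hangs. x lengthwise (along the rail), y across, z up. Between the guards only the block's ends (54 mm apart) can be gripped, with fingertips above the end stop; on the open rail only across its 30 mm.
- old_caddy_grip (a point): Grip point of the older caddy (it hangs on the open rail), which is just like the new one; point and axes as there. It starts 15 to 55 mm short of home; when home, this point is 27 mm from the face of the root plate. Sliding it takes up to about 5 N, more if held off the rail's line; raised a few mm it moves freely, and the root plate is then felt clearly.
- new_caddy: New caddy, 120 to 250 g: open steel tin 54 long, 30 wide, 60 high, two side straps, wooden grip block on top (54 x 30, 47 high); 156 mm high in all; stands by itself. The rail runs lengthwise through the window below the block: 22 mm wide, closed at the sides, open at the ends; it can be raised up to 34 mm on the rail. A steel V under the block centres it on the rail. Origin: centre of underside.
- old_caddy: Older caddy, the same in shape and size as the new one and told apart only by hanging on the open rail. Origin: centre of its underside.
- guarded_rail: Fixed stand. A level rod 10 mm thick, centre 120 mm up, runs from its root plate along -x (to the robot); its free end, 150 mm from the plate, bends up into an end stop 10 mm above the rod's top. Origin: on the table below the plate's face; z up. Two aluminium guards 46 mm apart, 172 mm high, flank the rail from 2 to 130 mm from the plate. Base 8 mm thick, 82 mm wide.
- open_rail: Fixed stand like the other, no guards: rod 10 mm thick, centre 120 mm up, along -x from the root plate (28 wide, 128 high); end stop at 127 mm, 10 mm above the rod's top. Origin: on the table below the plate's face; z up. From plate to stop 122 mm: two caddies and 14 mm. With the older one home, the new one's centre belongs 81 to 95 mm from the plate. Base 8 mm thick, 74 wide.
- bowl: Bystander: small white bowl, 86 mm across, 51 mm high, between the rails. Origin: centre of its underside.
- spice_dark_cap: Bystander: spice jar with a dark cap, 41 mm across, 104 mm high, between the rails. Origin: centre of its underside.
- spice_yellow_cap: Bystander: spice jar with a yellow cap, 45 mm across, 100 mm high, at the right edge. Origin: centre of its underside.
- yoghurt_pot: Bystander: yoghurt pot, 72 mm across, 71 mm high, beyond the rails. Origin: centre of its underside.
- tape: Bystander: roll of tape lying flat, 98 mm across, 25 mm high, at the left edge. Origin: centre of its underside.
- empty_cup: Bystander: empty espresso cup, 60 mm across, 74 mm high, at the right edge. Origin: centre of its underside.
Things that resemble listed ones, but are neither listed nor needed, are in the scene too. Leave any blue look-alike of the old_caddy alone.

How it is judged (in metres and radians):
On the way, in this order (a step that is already met when the one before it is completed fails the run):
1. the older caddy hangs home against the root plate of the open rail (x of old_caddy_grip in the frame of open_rail between -0.032 and -0.02 m and y of old_caddy_grip in the frame of open_rail between -0.01 and 0.01 m and z of old_caddy_grip in the frame of open_rail between 0.152 and 0.162 m and angle between old_caddy_grip's own z axis and vertical below 0.15 rad and angle between the x axis of old_caddy_grip and the x axis of open_rail, either way round below 0.12 rad), for 0.2 s.
2. the new caddy stands upright on the table, let go (height (world z) of new_caddy below 0.005 m and angle between new_caddy_grip's own z axis and vertical below 0.06 rad and contact force between each of the fingers, the arm and new_caddy below 0.05 N), for 0.3 s.
At the end, for the whole second after the job is handed in: Both hang on the open rail, released, at rest: older within 9 mm of home, new behind it, 74 to 100 mm from the root plate; each within 10 mm sideways and 5 mm of hanging height, tilt under 0.15 rad, within 0.12 rad of the rail (x of old_caddy_grip in the frame of open_rail between -0.036 and -0.02 m and y of old_caddy_grip in the frame of open_rail between -0.01 and 0.01 m and z of old_caddy_grip in the frame of open_rail between 0.152 and 0.162 m and angle between each of old_caddy_grip, new_caddy_grip's own z axis and vertical below 0.15 rad and angle between the x axis of each of old_caddy_grip, new_caddy_grip and the x axis of open_rail, either way round below 0.12 rad and x of new_caddy_grip in the frame of open_rail between -0.1 and -0.074 m and y of new_caddy_grip in the frame of open_rail between -0.01 and 0.01 m and z of new_caddy_grip in the frame of open_rail between 0.152 and 0.162 m and linear speed of each of new_caddy, old_caddy below 0.03 m/s and contact force between each of the fingers, the arm and new_caddy below 0.05 N and contact force between each of the fingers, the arm and old_caddy below 0.05 N); the robot touches nothing.
It fails at once if a bystander is moved by more than 30 mm (distance of any of bowl, spice_dark_cap, spice_yellow_cap, yoghurt_pot, tape, empty_cup from where it was at the start of the episode above 0.03 m).
It fails at once if a caddy is tipped over (angle between any of new_caddy_grip, old_caddy_grip's own z axis and vertical above 0.6 rad).
It fails at once if the older caddy is taken off its rail (z of old_caddy_grip in the frame of open_rail below 0.13 m or x of old_caddy_grip in the frame of open_rail below -0.15 m or z of old_caddy_grip in the frame of open_rail above 0.21 m).
It also fails if it takes over 67 s, if anything falls off the work surface, if the arm or the gripper's body presses on something with over 40 N, if the wrist force passes 120 N, or if a joint passes its speed limit or range.

## Robot

A 6-joint arm with a two-finger parallel gripper is mounted at the origin on the work surface; the furniture and walls round the work are solid. World frame = base frame: x ahead of the robot, y to its left, z up, the work surface at z = 0. Lengths are in m, angles in degrees, forces in N, time in s.
With the tool pointing down it reaches from about 0.35 to 0.875 m from the base axis. Payload 4.2 kg.
Tool frame: the origin (TCP) lies on the centre line of the jaws, within the pads' length; the fingertips stand 19 mm ahead of it and the grasp point (between the pads) is the TCP; z points along the fingers, y is the line along which they close (so a half turn about z gives the same grasp; the last joint's range is limited). The gripper opens to 87 mm and grips with 3 to 60 N. Pads are 19 mm wide; open, the fingers measure 117 mm over their backs; the gripper's body (75 mm by 190 mm) begins 51 mm behind the grasp point.
Start: joints at [87.239, 22.042, 0.453, 0, -68.411, -14.817], TCP at [0.189, 0.596, 0.242] pointing down, gripper open.
Joint ranges: [-179.83, 179.83], [-69.29, 118.12], [-61.27, 80.66], [-181.25, 117.63], [-171.15, -9.14], [-177.46, 177.46]. Speed limits (degrees/s): [159.86, 159.86, 180, 180, 180, 180].

## Interface

Orientations are given as a 3x3 rotation matrix whose columns are the frame's x, y, z axes.
In Python, from station import sense, capture, finish_job, search_frame, masks_of gives the robot as it stands.
- The arm moves only by the tool drive_tool, never from a script. Its argument "rows" is a list of rows, each a list of 7 numbers: the opening in per cent of the stroke, from 0 (shut) to 100 (fully open), then the shift along the world's x, y, z in mm, then the turn, a rotation vector about the world's x, y, z in rad. In form: [[fingers, dx, dy, dz, wx, wy, wz], ...]. A call has 1 to 5 rows; each row shifts and turns the commanded pose from where the row before left it; what a row does not reach is not made up. A row lasts 1/12 s, in which the tool goes at most 41.7 mm and 7.16 degrees, less where a joint would pass 70% of its speed; a pose out of reach is approached as far as the arm can. A call is refused whole if a number of a shift passes 41.7 or a number of a turn 0.125, either way. A call with a gripper value outside its range is refused whole. The fingers move at their own pace and stop on an object; the grip force is fixed at half the most. Time passes only in rows, so rows that do not move let the fingers close. It gives the time, the measured TCP pose, the force, the opening and the grip force at its end, in the units of the state.
- sense(): the state, without advancing time (a new reading comes with each control period).
- capture(name): name is "side" or "top" or "wrist"; returns a dict with "frame" (480x640x3 uint8, red, green, blue), "z_map" (480x640 float32, m along the optical axis (not along the pixel's ray), 0 where there is no reading), "fx", "fy", "cx", "cy" (pixels), "R" (3x3) and "t" (3): a world point X has camera coordinates R X + t; the wrist camera has in their place "T_tool_cam" (4x4, takes a point from camera to tool coordinates, whose origin is the TCP and whose axes are the flange's). Camera axes: x right, y down, z forward; pixel columns grow to the right and rows downward; lengths in m; the calibration is good to about 2 mm. A picture is of the moment at which its call begins: read the wrist's pose just before it.
- finish_job(): hands the job in; it is judged then, once.
Trained networks look in a picture, given as the dict that the camera call returned (one of the last four; its "shot" number tells which), for a name from the list of things; names that differ only in an ending like _2 or _b are one class to them, and where a whole thing is asked for, a point or a joint stands for the part that bears it (a point fixed in the world has none). Each returns a list of dicts, best first, with "p" (0 to 1); they miss things now and then, are a little off and sometimes report something else, mostly with a low value. They report only what shows in the picture. A call takes as long as a camera call. They do not tell look-alikes from the thing itself.
- search_frame(label, picture): "xy" ([column, row] in pixels, amid what is visible of it).
- masks_of(label, picture): "region" (480x640 bool, what is visible of it) and "xy" ([column, row] in pixels, amid what is visible of it).
The state is a dict: "time_s": time; "joints": joint angles; "joint_velocities": joint speeds; "effort": joint torques, N m; "tcp_pos": TCP position; "ee_rot": TCP orientation; "wrist_force": force on the tool from outside, world axes, zero at the start; "moment": the same for the moment, N m; "gripper_width": opening from 0.0 (shut) to 1.0 (fully open); "gripper_force": force on a finger pad.
Only numpy, scipy, OpenCV 4.12 (cv2) and the standard library are available. Lean on these libraries where they do the work, as an engineer would, in place of code of your own. Each camera call takes 0.05 s, during which the arm holds its last target. There are 200 camera calls.

## Working session

There is one attempt and no reset: what is moved stays moved. The work goes in short steps, Python scripts to look and compute and a tool call to move; the robot and the scene stay as the last step left them, time stands still between calls to the robot, and variables do not carry over. Pictures are saved under pics/ and viewed, at most 10 in all, crops included, and the job is handed in when it is done.

Besides the shell and the picture viewer there is one more tool, called after ">>>" as name(argument=value, ...) on one line, values as JSON. drive_tool: Moves the arm, as the interface text tells. Its arguments: {"type":"object","properties":{"rows":{"type":"array"}},"required":["rows"]}

```bash
ls; mkdir -p pics
cat > h.py <<'E'
import numpy as np, cv2
from station import *
def cap(n):
    s=sense(); c=capture(n)
    if 'R' in c: c['Rw']=np.array(c['R']).T; c['o']=-c['Rw']@np.array(c['t'])
    else:
        T=np.array(c['T_tool_cam']); Rt=np.array(s['ee_rot']); c['Rw']=Rt@T[:3,:3]; c['o']=np.array(s['tcp_pos'])+Rt@T[:3,3]
    return c
def cloud(c):
    z=c['z_map']; v,u=np.mgrid[:480,:640]
    P=np.stack([(u-c['cx'])/c['fx']*z,(v-c['cy'])/c['fy']*z,z],-1)@c['Rw'].T+c['o']
    P[z<=0]=np.nan
    return P
def save(c,n,f=1): cv2.imwrite(f'pics/{n}.png',c['frame'][:,:,::-1])
E
python3 - <<'E'
from h import *
s=sense(); print(s)
cs=[cap(n) for n in('side','top')]
ims=[]
for n,c in zip(('side','top'),cs):
    save(c,n+'0'); P=cloud(c); print(n,c['o'],c['Rw'][:,2])
    for l in ['new_caddy_grip','new_caddy','guarded_rail','open_rail','bowl','spice_dark_cap','spice_yellow_cap','yoghurt_pot','tape','empty_cup']:
        for m in masks_of(l,c)[:3]:
            q=P[m['region']]; q=q[~np.isnan(q[:,0])]
            if len(q): print(l,round(m['p'],2),np.round(m['xy']),len(q),np.round(np.percentile(q,3,0),3),np.round(np.median(q,0),3),np.round(np.percentile(q,97,0),3))
E
```

```text
pics
{'time_s': 0.0, 'joints': array([ 8.72412888e+01,  2.20910274e+01,  3.80394846e-01, -2.90160374e-02,
       -6.84102843e+01, -1.48146315e+01]), 'joint_velocities': array([-0.01982716,  0.1053495 ,  0.11425326,  0.00091538, -0.04549442,
       -0.10583598]), 'effort': array([ 1.96219848e-04, -3.90663779e+01,  1.87402368e+01,  4.21963871e+00,
        1.10471938e-02, -1.91434988e-04]), 'tcp_pos': array([0.18853516, 0.59530542, 0.24046088]), 'ee_rot': array([[ 9.53274840e-01, -3.02103876e-01, -5.71921306e-04],
       [-3.02104406e-01, -9.53272563e-01, -2.08524121e-03],
       [ 8.47625637e-05,  2.16058793e-03, -9.99997662e-01]]), 'wrist_force': array([ 0.14913465, -0.0353787 , -0.35083217]), 'moment': array([ 0.02427136, -0.06932504,  0.01050528]), 'gripper_force': 0.0, 'gripper_width': 1.0028582984987982}
side [ 0.57310864 -1.28882516  0.87657801] [ 0.00716692  0.85794114 -0.513698  ]
new_caddy_grip 0.43 [324. 181.] 120 [0.573 0.18  0.166] [0.596 0.191 0.173] [0.619 0.208 0.176]
new_caddy_grip 0.3 [401. 278.] 121 [ 0.767 -0.154  0.035] [ 0.775 -0.135  0.067] [ 0.784 -0.105  0.071]

[... 1145 characters left out ...]
53]
bowl 0.36 [377. 144.] 892 [ 0.769 -0.16   0.004] [ 0.797 -0.127  0.069] [ 0.831 -0.098  0.075]
spice_dark_cap 0.76 [319. 261.] 321 [ 0.516 -0.021  0.044] [ 0.532 -0.003  0.103] [0.55  0.013 0.109]
spice_yellow_cap 0.69 [459. 219.] 592 [ 0.616 -0.336  0.012] [ 0.634 -0.31   0.095] [ 0.656 -0.295  0.104]
yoghurt_pot 0.73 [408. 213.] 781 [ 0.606 -0.203  0.031] [ 0.628 -0.181  0.166] [ 0.657 -0.174  0.18 ]
yoghurt_pot 0.69 [375. 145.] 870 [ 0.769 -0.159  0.011] [ 0.797 -0.126  0.069] [ 0.83  -0.098  0.075]
tape 0.59 [150. 216.] 790 [ 0.584  0.295 -0.001] [0.63  0.344 0.023] [0.673 0.386 0.029]
empty_cup 0.88 [466. 252.] 731 [ 0.521 -0.357  0.002] [ 0.56  -0.339  0.037] [ 0.585 -0.304  0.074]
```

Run:
```python
import cv2,numpy as np
a=cv2.imread('pics/side0.png')[120:400,200:500]; b=cv2.imread('pics/top0.png')[90:340,110:510]
cv2.imwrite('pics/c0.png',np.hstack([cv2.resize(a,(375,350)),cv2.resize(b,(425,350))])) if 0 else cv2.imwrite('pics/c0.png',np.vstack([cv2.resize(a,(320,300)).repeat(1,0),])) if 0 else None
x=cv2.resize(b,(800,500)); cv2.imwrite('pics/t.png',x)
cv2.imwrite('pics/s.png',cv2.resize(a,(600,560)))
```

```text
(no output)
```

View pics/t.png

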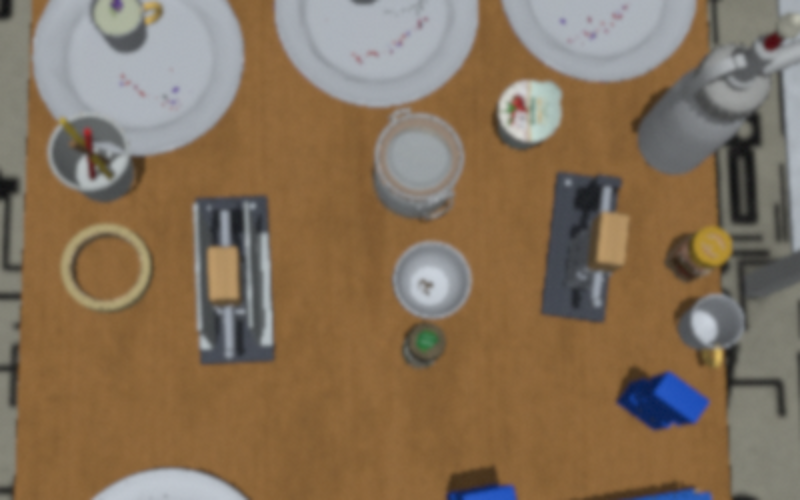

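View pics/s.png

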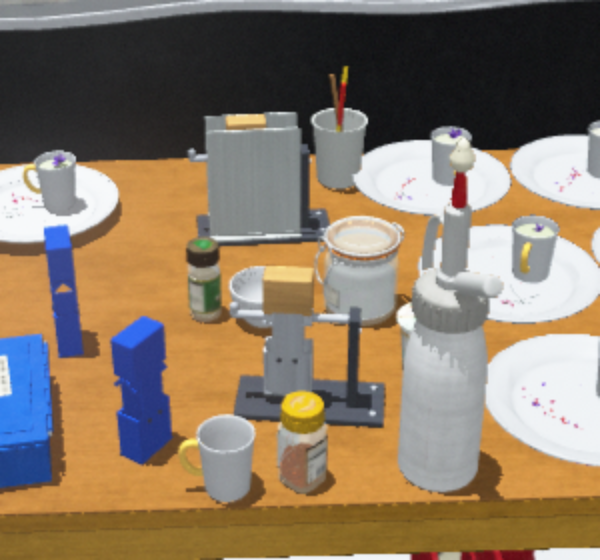

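The top view shows the guarded rail at crop (232,280) with its block at (223,272). The open rail is at (583,245) with its block at (610,240). The blue look-alikes are at (660,400) and (480,495). The side view agrees. Next I'll measure the rails and blocks.

```bash
cat >> h.py <<'E'
def rect(q):
    (c,wh,a)=cv2.minAreaRect((q[:,:2]*1000).astype(np.float32))
    w,h=wh
    if w<h: a+=90; w,h=h,w
    a=(a+90)%180-90
    return np.round(c,1),round(w,1),round(h,1),round(a,2)
def clean(m):
    n,l,s,_=cv2.connectedComponentsWithStats(m.astype(np.uint8)); return l==1+np.argmax(s[1:,4])
def sel(P,xr,yr,zr): 
    return (P[...,0]>xr[0])&(P[...,0]<xr[1])&(P[...,1]>yr[0])&(P[...,1]<yr[1])&(P[...,2]>zr[0])&(P[...,2]<zr[1])
E
python3 - <<'E'
from h import *
for n in('top','side'):
    c=cap(n);P=cloud(c); hsv=cv2.cvtColor(c['frame'],cv2.COLOR_RGB2HSV); wood=(hsv[...,1]>90)&(hsv[...,0]<25)
    for nm,xr,yr in(('guard',(.5,.73),(.14,.26)),('open',(.54,.76),(-.26,-.13))):
        m=clean(sel(P,xr,yr,(.165,.19))&wood); q=P[m]; print(n,nm,'block',len(q),rect(q),np.median(q[:,2]))
        b=sel(P,xr,yr,(-.01,.02))&(hsv[...,2]<95)&(hsv[...,1]<90)
        if b.sum()>20: q=P[clean(b)];print('  base',len(q),rect(q),np.median(q[:,2]))
        r=sel(P,xr,yr,(.10,.15))&~wood; q=P[r]
        # rod: bins along x, top points
        for x in np.arange(xr[0],xr[1],.01):
            k=q[(q[:,0]>=x)&(q[:,0]<x+.01)]
            if len(k)>2: print('   ',round(x+.005,3),len(k),np.round(k[:,1].min(),4),np.round(np.median(k[:,1]),4),np.round(k[:,1].max(),4),np.round(np.median(k[:,2]),3),np.round(k[:,2].max(),3))
E
```

```text
top guard block 413 (array([595.9, 200.9]), 53.7, 29.8, 1.52) 0.17648078133007505
  base 398 (array([541.5, 195.4]), 78.0, 59.8, 72.84) 0.007643574123063823
    0.515 8 0.1942 0.1974 0.2005 0.13 0.136
    0.525 23 0.193 0.1961 0.2026 0.129 0.136
    0.535 22 0.195 0.1989 0.2036 0.123 0.128
    0.545 49 0.1718 0.2008 0.2251 0.125 0.144
    0.555 38 0.1722 0.2002 0.2227 0.124 0.14
    0.565 54 0.1725 0.2016 0.2229 0.125 0.149
    0.575 28 0.1731 0.1929 0.2237 0.126 0.148
    0.585 28 0.1736 0.186 0.2241 0.117 0.15
    0.595 29 0.1739 0.1863 0.2247 0.127 0.146
    0.605 24 0.1742 0.1867 0.2248 0.134 0.146
    0.615 18 0.1748 0.2064 0.2254 0.125 0.141
    0.625 13 0.1753 0.2253 0.2261 0.119 0.136
    0.635 32 0.1759 0.204 0.2264 0.123 0.15
    0.645 42 0.1762 0.204 0.2267 0.125 0.149
    0.655 43 0.1767 0.2063 0.2272 0.123 0.148
    0.665 37 0.1771 0.2048 0.2273 0.125 0.146
    0.675 89 0.1905 0.2043 0.2189 0.126 0.132
    0.685 16 0.191 0.2024 0.2167 0.128 0.132
top open block 398 (array([ 632.1, -190.8]), 54.3, 31.4, -7.8) 0.17637579907853052
  base 1219 (array([ 656.7, -193.1]), 169.9
[... 1920 characters left out ...]
-0.1831 0.124 0.135
    0.585 16 -0.1933 -0.1895 -0.185 0.121 0.125
    0.595 21 -0.1935 -0.1901 -0.1803 0.12 0.125
    0.605 21 -0.2045 -0.1943 -0.185 0.121 0.149
    0.615 39 -0.2109 -0.204 -0.1962 0.12 0.132
    0.625 61 -0.2125 -0.2064 -0.2022 0.117 0.135
    0.635 46 -0.2114 -0.2076 -0.2015 0.117 0.133
    0.645 59 -0.2131 -0.2089 -0.2039 0.117 0.132
    0.655 20 -0.2118 -0.2058 -0.1992 0.121 0.125
    0.665 23 -0.2051 -0.2006 -0.1954 0.122 0.135
    0.675 17 -0.2063 -0.2028 -0.1977 0.122 0.125
    0.685 22 -0.2083 -0.2033 -0.1977 0.121 0.126
    0.695 27 -0.2177 -0.2056 -0.1985 0.119 0.126
    0.705 77 -0.2217 -0.2147 -0.1874 0.122 0.131
    0.715 12 -0.2162 -0.2034 -0.1936 0.116 0.126
```

Run:
```python
from h import *
c=cap('top');P=cloud(c)
m=sel(P,(.3,1.0),(-.5,.5),(.185,.6)); n,l,s,_=cv2.connectedComponentsWithStats(m.astype(np.uint8))
for i in range(1,n):
    if s[i,4]>5: q=P[l==i]; print(s[i,4],np.round(q.min(0),3),np.round(q.max(0),3))
m=sel(P,(.7,.9),(-.45,-.2),(.05,.6)); q=P[m]
for z in np.arange(.05,.4,.03):
    k=q[(q[:,2]>z)&(q[:,2]<z+.03)]
    if len(k): print(round(z,2),np.round(k.min(0)[:2],3),np.round(k.max(0)[:2],3))
```

```text
1878 [ 0.747 -0.384  0.185] [ 0.823 -0.255  0.394]
0.05 [ 0.742 -0.336] [ 0.806 -0.266]
0.08 [ 0.701 -0.333] [ 0.81  -0.201]
0.11 [ 0.7   -0.336] [ 0.817 -0.2  ]
0.14 [ 0.743 -0.342] [ 0.82  -0.267]
0.17 [ 0.747 -0.336] [ 0.812 -0.272]
0.2 [ 0.747 -0.346] [ 0.823 -0.255]
0.23 [ 0.75 -0.36] [ 0.819 -0.255]
0.26 [ 0.764 -0.384] [ 0.817 -0.258]
0.29 [ 0.766 -0.319] [ 0.796 -0.267]
0.32 [ 0.774 -0.32 ] [ 0.797 -0.298]
0.35 [ 0.774 -0.32 ] [ 0.794 -0.298]
0.38 [ 0.778 -0.314] [ 0.793 -0.3  ]
```

>>> drive_tool(rows=[[100, 20, -35, 8, 0, 0, 0.05], [100, 20, -35, 8, 0, 0, 0.05], [100, 20, -35, 8, 0, 0, 0.04], [100, 20, -35, 8, 0, 0, 0.04], [100, 20, -35, 8, 0, 0, 0]])

```text
time_s: 1.67
tcp_pos: [0.2893, 0.4191, 0.282]
ee_rot: [[0.992, -0.124, 0.0], [-0.124, -0.992, 0.0], [0.0, -0.0, -1.0]]
wrist_force: [1.3, 0.2, -0.2]
gripper_width: 1.001
gripper_force: 0.0
```

>>> drive_tool(rows=[[100, 20, -36, 5, 0, 0, 0], [100, 20, -36, 5, 0, 0, 0], [100, 20, -36, 5, 0, 0, 0], [100, 20, -36, 5, 0, 0, 0], [100, 20, -36, 0, 0, 0, 0]])

```text
time_s: 2.08
tcp_pos: [0.3896, 0.2392, 0.3031]
ee_rot: [[0.992, -0.126, 0.002], [-0.126, -0.992, 0.002], [0.002, -0.003, -1.0]]
wrist_force: [1.0, 0.0, 0.6]
gripper_width: 1.003
gripper_force: 0.0
```

>>> drive_tool(rows=[[100, 20, -36, 0, 0, 0, 0], [100, 20, -36, 0, 0, 0, 0], [100, 20, -36, 0, 0, 0, 0], [100, 20, -36, 0, 0, 0, 0], [100, 20, -36, 0, 0, 0, 0]])

```text
time_s: 2.5
tcp_pos: [0.4892, 0.0588, 0.302]
ee_rot: [[0.992, -0.126, 0.001], [-0.126, -0.992, 0.0], [0.001, -0.001, -1.0]]
wrist_force: [0.9, 0.8, -0.2]
gripper_width: 0.999
gripper_force: 0.0
```

>>> drive_tool(rows=[[100, 24, -38, 0, 0, 0, 0], [100, 24, -38, 0, 0, 0, 0], [100, 24, -38, 0, 0, 0, 0], [100, 24, -38, 0, 0, 0, 0], [100, 24, -38, 0, 0, 0, 0]])

```text
time_s: 2.92
tcp_pos: [0.6007, -0.1174, 0.3017]
ee_rot: [[0.992, -0.127, 0.0], [-0.127, -0.992, 0.0], [0.0, -0.0, -1.0]]
wrist_force: [1.5, 1.9, 0.1]
gripper_width: 0.997
gripper_force: 0.0
```

>>> drive_tool(rows=[[100, 12, -30, 0, 0, 0, 0], [100, 10, -24, 0, 0, 0, 0], [100, 0, 0, 0, 0, 0, 0]])

```text
time_s: 3.17
tcp_pos: [0.623, -0.1736, 0.3]
ee_rot: [[0.991, -0.131, -0.001], [-0.131, -0.991, -0.001], [-0.001, 0.001, -1.0]]
wrist_force: [1.0, 0.2, -0.6]
gripper_width: 1.004
gripper_force: 0.0
```

```bash
cat >> h.py <<'E'
def look(nm,xr,yr,name):
    c=cap(nm); save(c,name); P=cloud(c); hsv=cv2.cvtColor(c['frame'],cv2.COLOR_RGB2HSV); wood=(hsv[...,1]>90)&(hsv[...,0]<25)
    for k,zr in(('top',(.168,.19)),):
        m=sel(P,xr,yr,zr)&wood
        if m.sum()>30: q=P[clean(m)]; print(name,k,len(q),rect(q),np.median(q[:,2]))
    q=P[sel(P,xr,yr,(.10,.15))&~wood]
    for x in np.arange(xr[0],xr[1],.01):
        k=q[(q[:,0]>=x)&(q[:,0]<x+.01)]
        if len(k)>5: print('   ',round(x+.005,3),len(k),*np.round([k[:,1].min(),np.median(k[:,1]),k[:,1].max(),k[:,2].max()],4))
    return c,P
E
python3 - <<'E'
from h import *
s=sense(); print(s['tcp_pos'],s['joints'],s['wrist_force'])
c,P=look('wrist',(.54,.76),(-.26,-.13),'w1'); print(c['o'],c['Rw'][:,2])
q=P[sel(P,(.54,.76),(-.26,-.13),(.11,.15))&(P[...,0]>.685)];print(rect(q))
E
```

```text
[ 0.6230297  -0.17358514  0.29995571] [-1.23878940e+00  2.24939318e+01  9.44182140e+00  5.62873934e-02
 -7.70324074e+01  8.36716459e+01] [ 1.02144429  0.21402667 -0.58885037]
    0.575 146 -0.1867 -0.1812 -0.1761 0.1368
    0.585 109 -0.1876 -0.1823 -0.1773 0.1276
    0.655 89 -0.2074 -0.1976 -0.1782 0.148
    0.665 175 -0.1989 -0.1921 -0.1793 0.1498
    0.675 139 -0.201 -0.1953 -0.1902 0.128
    0.685 147 -0.2021 -0.1966 -0.1915 0.1274
    0.695 187 -0.2129 -0.1988 -0.1921 0.1308
    0.705 421 -0.2137 -0.1994 -0.1856 0.1312
    0.715 58 -0.2127 -0.1933 -0.1867 0.1299
[ 0.69514356 -0.18222894  0.44413837] [-0.26612349  0.03354647 -0.96335503]
(array([ 698.4, -199. ]), 28.0, 27.4, -7.21)
```

View pics/w1.png

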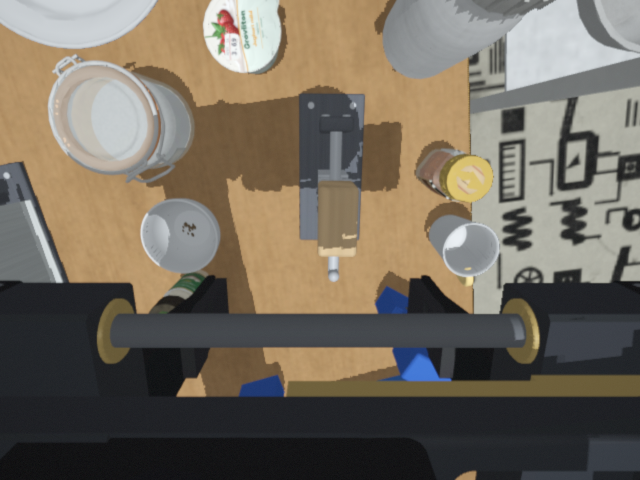

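The wrist view shows the old caddy's block at (338,217), the rod end and stop at (333,270), and the plate at (337,122). The shadow defeated the wood filter, so I'll use height instead.

Run:
```python
from h import *
c=cap('wrist');P=cloud(c)
q=P[clean(sel(P,(.56,.72),(-.26,-.13),(.168,.19)))]; print('block',len(q),rect(q),np.median(q[:,2]))
q=P[sel(P,(.54,.70),(-.26,-.13),(.118,.129))]; 
q=q[np.abs(q[:,1]+.181+.131*(q[:,0]-.575))<.012]; k=np.polyfit(q[:,0],q[:,1],1);print('rod',k,np.degrees(np.arctan(k[0])),np.polyval(k,[.58,.63,.69]))
q=P[sel(P,(.68,.76),(-.26,-.13),(.122,.135))]; d=np.array([.991,-.131]); u=q[:,:2]@d; v=q[:,:2]@np.array([.131,.991]);
for lo in np.arange(u.min(),u.max(),.003):
    w=v[(u>=lo)&(u<lo+.003)]; print(round(lo,4),len(w),np.round(np.ptp(w),4) if len(w) else '')
q=P[sel(P,(.54,.60),(-.26,-.13),(.126,.145))];print('stop',(q[:,:2]@d).min(),(q[:,:2]@d).max(),q.mean(0))
```

```text
block 2807 (array([ 632.8, -189.5]), 54.4, 30.1, -8.05) 0.17792827316369353
rod [-0.14618578 -0.09671615] -8.31691709435447 [-0.1815039  -0.18881319 -0.19758434]
0.699 34 0.0093
0.702 44 0.0086
0.705 33 0.0086
0.708 44 0.0085
0.711 46 0.0094
0.714 36 0.0094
0.717 79 0.0265
0.72 134 0.0273
0.723 136 0.0273
0.726 135 0.0271
0.729 63 0.0263
stop 0.5878206797752575 0.6091392921074555 [ 0.57722806 -0.18125083  0.13157203]
```

>>> drive_tool(rows=[[100, 5, -8, -25, 0, 0, -0.008], [100, 5, -8, -30, 0, 0, 0], [100, 0, 0, -30, 0, 0, 0], [100, 0, 0, -30, 0, 0, 0], [100, 0, 0, -28, 0, 0, 0]])

```text
time_s: 3.68
tcp_pos: [0.6314, -0.1839, 0.1576]
ee_rot: [[0.991, -0.133, 0.0], [-0.133, -0.991, 0.0], [0.0, -0.0, -1.0]]
wrist_force: [0.1, 0.2, 0.4]
gripper_width: 0.999
gripper_force: 0.0
```

>>> drive_tool(rows=[[40, 0, 0, 0, 0, 0, 0], [30, 0, 0, 0, 0, 0, 0], [0, 0, 0, 0, 0, 0, 0], [0, 0, 0, 0, 0, 0, 0], [0, 0, 0, 0, 0, 0, 0]])

```text
time_s: 4.1
tcp_pos: [0.6332, -0.1852, 0.1612]
ee_rot: [[0.991, -0.134, 0.005], [-0.134, -0.991, -0.001], [0.005, -0.0, -1.0]]
wrist_force: [-0.8, -0.3, -0.1]
gripper_width: 0.709
gripper_force: 0.0
```

>>> drive_tool(rows=[[0, 0, -4, -3, 0, 0, 0], [0, 0, 0, 0, 0, 0, 0], [0, 0, 0, 0, 0, 0, 0]])

```text
time_s: 4.35
tcp_pos: [0.6319, -0.1896, 0.1558]
ee_rot: [[0.991, -0.135, 0.0], [-0.135, -0.991, 0.0], [0.0, -0.0, -1.0]]
wrist_force: [-0.1, -0.1, -1.0]
gripper_width: 0.478
gripper_force: 0.0
```

>>> drive_tool(rows=[[0, 0, 0, 0, 0, 0, 0], [0, 0, 0, 0, 0, 0, 0], [0, 0, 0, 0, 0, 0, 0], [0, 0, 0, 0, 0, 0, 0], [0, 0, 0, 0, 0, 0, 0]])

```text
time_s: 4.77
tcp_pos: [0.6319, -0.1899, 0.1557]
ee_rot: [[0.991, -0.135, -0.0], [-0.135, -0.991, -0.001], [0.0, 0.001, -1.0]]
wrist_force: [-0.6, -3.3, 0.3]
gripper_width: 0.341
gripper_force: 29.9
```

>>> drive_tool(rows=[[0, 0, 0, 2, 0, 0, 0], [0, 0, 0, 2, 0, 0, 0], [0, 8, -1, 0, 0, 0, 0], [0, 8, -1, 0, 0, 0, 0], [0, 8, -1, 0, 0, 0, 0]])

```text
time_s: 5.18
tcp_pos: [0.657, -0.1921, 0.1594]
ee_rot: [[0.991, -0.134, 0.0], [-0.134, -0.991, 0.0], [0.0, -0.0, -1.0]]
wrist_force: [0.3, -0.5, -2.1]
gripper_width: 0.342
gripper_force: 29.9
```

>>> drive_tool(rows=[[0, 4, -1, 0, 0, 0, 0], [0, 3, 0, 0, 0, 0, 0], [0, 0, 0, 0, 0, 0, 0]])

```text
time_s: 5.43
tcp_pos: [0.6636, -0.1933, 0.1589]
ee_rot: [[0.991, -0.134, -0.0], [-0.134, -0.991, 0.0], [-0.0, -0.0, -1.0]]
wrist_force: [-0.1, -0.4, -2.2]
gripper_width: 0.339
gripper_force: 29.9
```

>>> drive_tool(rows=[[0, 2, 0, 0, 0, 0, 0], [0, 2, -1, 0, 0, 0, 0], [0, 0, 0, 0, 0, 0, 0]])

```text
time_s: 5.68
tcp_pos: [0.6672, -0.1945, 0.1596]
ee_rot: [[0.991, -0.134, 0.0], [-0.134, -0.991, -0.0], [0.0, 0.0, -1.0]]
wrist_force: [0.1, -0.6, -3.7]
gripper_width: 0.346
gripper_force: 29.9
```

>>> drive_tool(rows=[[0, 1.5, 0, 0, 0, 0, 0], [0, 0, 0, 0, 0, 0, 0]])

```text
time_s: 5.85
tcp_pos: [0.6686, -0.1944, 0.1597]
ee_rot: [[0.991, -0.134, 0.0], [-0.134, -0.991, -0.0], [0.0, -0.0, -1.0]]
wrist_force: [-0.7, 0.3, -2.2]
gripper_width: 0.345
gripper_force: 29.9
```

>>> drive_tool(rows=[[0, 1.5, 0, 0, 0, 0, 0], [0, 0, 0, 0, 0, 0, 0]])

```text
time_s: 6.02
tcp_pos: [0.6702, -0.1943, 0.1596]
ee_rot: [[0.991, -0.134, 0.0], [-0.134, -0.991, -0.0], [0.0, 0.0, -1.0]]
wrist_force: [-0.1, -0.1, -1.9]
gripper_width: 0.34
gripper_force: 29.9
```

>>> drive_tool(rows=[[0, 1.5, 0, 0, 0, 0, 0], [0, 0, 0, 0, 0, 0, 0]])

```text
time_s: 6.18
tcp_pos: [0.6714, -0.1943, 0.1595]
ee_rot: [[0.991, -0.134, -0.0], [-0.134, -0.991, 0.0], [-0.0, 0.0, -1.0]]
wrist_force: [-0.8, 0.1, -2.2]
gripper_width: 0.343
gripper_force: 29.9
```

>>> drive_tool(rows=[[0, 1.5, -0.5, 0, 0, 0, 0], [0, 0, 0, 0, 0, 0, 0]])

```text
time_s: 6.35
tcp_pos: [0.6716, -0.1946, 0.1592]
ee_rot: [[0.991, -0.135, -0.004], [-0.135, -0.991, 0.001], [-0.004, -0.0, -1.0]]
wrist_force: [-4.0, 1.3, 0.2]
gripper_width: 0.34
gripper_force: 29.9
```

>>> drive_tool(rows=[[0, -1, 0, -2, 0, 0, 0], [0, 0, 0, -1.5, 0, 0, 0], [0, 0, 0, 0, 0, 0, 0], [100, 0, 0, 0, 0, 0, 0], [100, 0, 0, 0, 0, 0, 0]])

```text
time_s: 6.77
tcp_pos: [0.6736, -0.1951, 0.1568]
ee_rot: [[0.991, -0.134, 0.004], [-0.134, -0.991, -0.001], [0.005, 0.0, -1.0]]
wrist_force: [-0.0, -0.1, 0.1]
gripper_width: 0.423
gripper_force: 0.0
```

>>> drive_tool(rows=[[100, 0, 0, 0, 0, 0, 0], [100, 0, 0, 0, 0, 0, 0], [100, 0, 0, 0, 0, 0, 0], [100, 0, 0, 0, 0, 0, 0], [100, 0, 0, 25, 0, 0, 0]])

```text
time_s: 7.18
tcp_pos: [0.6692, -0.194, 0.1753]
ee_rot: [[0.991, -0.135, -0.011], [-0.135, -0.991, 0.003], [-0.011, -0.001, -1.0]]
wrist_force: [-0.5, -0.5, -0.8]
gripper_width: 0.788
gripper_force: 0.0
```

>>> drive_tool(rows=[[100, 0, 0, 35, 0, 0, 0], [100, -10, 10, 35, 0, 0, 0], [100, -20, 20, 35, 0, 0, 0], [100, -20, 20, 10, 0, 0, 0], [100, 0, 0, 0, 0, 0, 0]])

```text
time_s: 7.6
tcp_pos: [0.6228, -0.1443, 0.2995]
ee_rot: [[0.991, -0.132, 0.009], [-0.132, -0.991, 0.0], [0.009, -0.001, -1.0]]
wrist_force: [-0.5, 0.1, 0.1]
gripper_width: 1.0
gripper_force: 0.0
```

Run:
```python
from h import *
c=cap('wrist');P=cloud(c)
q=P[clean(sel(P,(.56,.74),(-.26,-.13),(.168,.19)))]; print('block',len(q),rect(q),np.median(q[:,2]))
q=P[sel(P,(.55,.64),(-.26,-.13),(.118,.129))]; k=np.polyfit(q[:,0],q[:,1],1);print('rod',k,np.degrees(np.arctan(k[0])),np.polyval(k,[.58,.63,.69]))
q=P[sel(P,(.54,.62),(-.26,-.13),(.127,.145))];print('stop',len(q),q.min(0),q.max(0),q.mean(0))
c=cap('top');P=cloud(c)
q=P[clean(sel(P,(.56,.74),(-.26,-.13),(.168,.19)))]; print('top block',len(q),rect(q),np.median(q[:,2]))
print(sense()['joints'])
```

```text
block 3190 (array([ 672.5, -194.7]), 53.3, 30.3, -8.13) 0.17799456801421018
rod [-0.14215771 -0.09894898] -8.090825459517719 [-0.18140045 -0.18850834 -0.1970378 ]
stop 128 [ 0.56868745 -0.18756332  0.12700118] [ 0.61567497 -0.17601577  0.13676177] [ 0.57776714 -0.18115381  0.1327501 ]Traceback (most recent call last):
  File "<stdin>", line 7, in <module>
  File "h.py", line 22, in clean
    n,l,s,_=cv2.connectedComponentsWithStats(m.astype(np.uint8)); return l==1+np.argmax(s[1:,4])
                                                                              ~~~~~~~~~^^^^^^^^^
    return _wrapfunc(a, 'argmax', axis=axis, out=out, **kwds)
    return bound(*args, **kwds)
ValueError: attempt to get argmax of an empty sequence
```

>>> drive_tool(rows=[[100, -2, 29, 0, 0, 0, -0.117], [100, -2, 29, 0, 0, 0, -0.117], [100, -2, 29, 0, 0, 0, -0.117], [100, -2, 29, 0, 0, 0, -0.117], [100, -2, 29, 0, 0, 0, -0.117]])

```text
time_s: 8.12
tcp_pos: [0.6136, -0.0007, 0.2915]
ee_rot: [[0.747, -0.664, -0.003], [-0.664, -0.747, -0.001], [-0.002, 0.002, -1.0]]
wrist_force: [1.4, 0.5, -0.4]
gripper_width: 1.001
gripper_force: 0.0
```

>>> drive_tool(rows=[[100, -2, 29, 0, 0, 0, -0.117], [100, -2, 29, 0, 0, 0, -0.117], [100, -2, 29, 0, 0, 0, -0.117], [100, -2, 29, 0, 0, 0, -0.117], [100, -2, 29, 0, 0, 0, -0.117]])

```text
time_s: 8.53
tcp_pos: [0.6037, 0.1446, 0.2914]
ee_rot: [[0.256, -0.967, -0.003], [-0.967, -0.256, -0.001], [0.001, 0.003, -1.0]]
wrist_force: [0.7, -0.3, 0.0]
gripper_width: 0.997
gripper_force: 0.0
```

>>> drive_tool(rows=[[100, -2, 29, 0, 0, 0, -0.117], [100, -2, 24, 0, 0, 0, -0.117], [100, 0, 0, 0, 0, 0, 0], [100, 0, 0, 0, 0, 0, 0]])

```text
time_s: 8.87
tcp_pos: [0.5996, 0.1975, 0.2913]
ee_rot: [[0.035, -0.999, -0.003], [-0.999, -0.035, -0.002], [0.002, 0.003, -1.0]]
wrist_force: [0.7, -0.2, 0.2]
gripper_width: 0.998
gripper_force: 0.0
```

Run:
```python
from h import *
s=sense();print(s['tcp_pos'],s['joints'])
c=cap('wrist');save(c,'w2');P=cloud(c)
q=P[clean(sel(P,(.5,.74),(.15,.25),(.174,.19)))]; print('block',len(q),rect(q),np.median(q[:,2]))
for x0 in(.50,):
  q=P[sel(P,(x0,.66),(.186,.216),(.118,.128))]; k=np.polyfit(q[:,0],q[:,1],1);print('rod',len(q),k,np.degrees(np.arctan(k[0])),np.polyval(k,[.53,.6,.66]))
for yr in((.16,.188),(.21,.24)):
  q=P[sel(P,(.54,.68),yr,(.165,.1735))]
  if len(q)>30: k=np.polyfit(q[:,0],q[:,1],1);print('guard',len(q),np.degrees(np.arctan(k[0])),np.polyval(k,.6),q[:,0].min(),q[:,0].max())
q=P[sel(P,(.48,.55),(.18,.22),(.128,.15))];print('stop',len(q),q.min(0),q.max(0),q.mean(0))
c=cap('top');P=cloud(c);hsv=cv2.cvtColor(c['frame'],cv2.COLOR_RGB2HSV);b=(hsv[...,0]>100)&(hsv[...,0]<130)&(hsv[...,1]>150)&(hsv[...,2]>80)
n,l,st,_=cv2.connectedComponentsWithStats(b.astype(np.uint8))
for i in range(1,n):
    if st[i,4]>60:
        q=P[l==i];q=q[~np.isnan(q[:,0])];print('blue',st[i,4],np.round(q.min(0),3),np.round(q.max(0),3))
try: q=P[clean(sel(P,(.56,.74),(-.26,-.13),(.168,.19)))]; print('old',rect(q))
except Exception as e: print(e)
```

```text
[0.59961713 0.1974637  0.29126267] [ 3.28880812e+01  2.11842307e+01  6.26588370e+00 -5.10818773e-03
 -7.52759533e+01 -3.08973138e+01]
block 2805 (array([596.8, 203.2]), 54.0, 30.5, 2.86) 0.17793295667611675
rod 967 [0.04919674 0.17269646] 2.816494762988072 [0.19877073 0.20221451 0.20516631]
guard 1087 1.982648168141265 0.17833019177819 0.5427616279803974 0.6701036570660076
guard 1175 2.6233303099247736 0.22738397167811347 0.5403654287688158 0.6678210840421334
stop 120 [0.516849   0.19494693 0.1281496 ] [0.52663186 0.20404496 0.13713619] [0.52253836 0.19891651 0.13389383]
blue 696 [ 0.447 -0.287  0.005] [ 0.496 -0.231  0.162]
blue 468 [ 0.35  -0.087  0.001] [ 0.383 -0.034  0.161]
blue 4974 [ 0.224 -0.332  0.014] [ 0.376 -0.126  0.073]
old (array([ 671.6, -196.2]), 54.6, 31.0, -9.69)
```

View pics/w2.png

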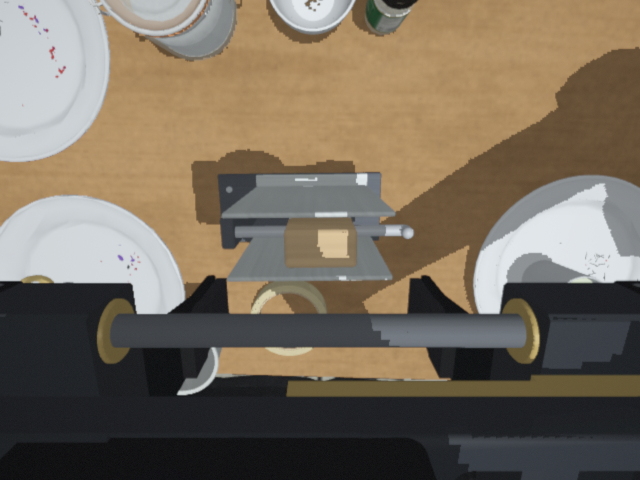

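The wrist view shows the new block at (320,240) between the guards, with the end stop at (405,232). Its long side follows the rail at about 2.6°.

>>> drive_tool(rows=[[100, -1, 2, -30, 0, 0, 0.01], [100, -1, 2, -30, 0, 0, 0], [100, -1, 2, -26, 0, 0, 0], [100, 0, 0, 0, 0, 0, 0], [100, 0, 0, 0, 0, 0, 0]])

```text
time_s: 9.38
tcp_pos: [0.5964, 0.2011, 0.2064]
ee_rot: [[0.041, -0.999, -0.003], [-0.999, -0.041, -0.002], [0.002, 0.003, -1.0]]
wrist_force: [0.4, 0.2, 1.3]
gripper_width: 1.001
gripper_force: 0.0
```

Run:
```python
from h import *
s=sense();print(s['tcp_pos'])
c=cap('top');P=cloud(c)
q=P[sel(P,(.35,.56),(.02,.16),(-.05,.4))]
for x in np.arange(.35,.56,.02): print(round(x,2),[round(float(np.nanpercentile(k,97)),3) if len(k:=q[(abs(q[:,0]-x-.01)<.01)&(abs(q[:,1]-y-.01)<.01)][:,2]) else None for y in np.arange(.02,.16,.02)])
c=cap('wrist');P=cloud(c)
q=P[clean(sel(P,(.5,.74),(.15,.25),(.174,.19)))]; print('block',len(q),rect(q))
```

```text
[0.59643316 0.20106028 0.20643834]
0.35 [0.005, 0.004, 0.004, 0.004, 0.006, 0.004, 0.006, None]
0.37 [0.006, 0.004, 0.004, 0.004, 0.006, 0.004, 0.004, None]
0.39 [0.005, 0.004, 0.005, 0.005, 0.004, 0.005, 0.005, None]
0.41 [0.006, 0.006, 0.004, 0.005, 0.005, 0.005, 0.005, None]
0.43 [0.004, 0.005, 0.005, 0.006, 0.005, 0.005, 0.004, None]
0.45 [0.005, 0.005, 0.004, 0.006, 0.005, 0.005, 0.004, None]
0.47 [0.005, 0.005, 0.005, 0.004, 0.004, 0.005, 0.004, None]
0.49 [0.005, 0.005, 0.005, 0.004, 0.006, 0.005, 0.18, None]
0.51 [0.006, 0.005, 0.005, 0.004, 0.006, 0.004, 0.299, None]
0.53 [0.004, 0.005, 0.005, 0.004, 0.005, 0.006, 0.162, None]
0.55 [0.003, 0.004, 0.003, 0.005, 0.004, 0.004, 0.007, None]
block 5536 (array([596.8, 202.9]), 54.1, 30.1, 2.77)
```

>>> drive_tool(rows=[[100, 0.5, 1.5, -20, 0, 0, 0.006], [100, 0, 0, -29, 0, 0, 0], [0, 0, 0, 0, 0, 0, 0], [0, 0, 0, 0, 0, 0, 0], [0, 0, 0, 0, 0, 0, 0]])

```text
time_s: 9.9
tcp_pos: [0.5984, 0.2045, 0.1611]
ee_rot: [[0.049, -0.999, 0.004], [-0.999, -0.049, 0.001], [-0.001, -0.004, -1.0]]
wrist_force: [0.0, 0.4, 0.8]
gripper_width: 0.856
gripper_force: 0.0
```

>>> drive_tool(rows=[[0, 0, 0, 0, 0, 0, 0], [0, 0, 0, 0, 0, 0, 0], [0, 0, 0, 0, 0, 0, 0], [0, 0, 0, 0, 0, 0, 0], [0, 0, 0, 0, 0, 0, 0]])

```text
time_s: 10.32
tcp_pos: [0.5974, 0.2044, 0.1598]
ee_rot: [[0.048, -0.999, 0.002], [-0.999, -0.048, 0.001], [-0.001, -0.002, -1.0]]
wrist_force: [-0.9, -0.3, 5.2]
gripper_width: 0.615
gripper_force: 30.0
```

>>> drive_tool(rows=[[0, 0, 0, 4, 0, 0, 0], [0, 0, 0, 6, 0, 0, 0], [0, 0, 0, 8, 0, 0, 0], [0, 0, 0, 4, 0, 0, 0], [0, 0, 0, 0, 0, 0, 0]])

```text
time_s: 10.73
tcp_pos: [0.5976, 0.2044, 0.1819]
ee_rot: [[0.048, -0.999, 0.002], [-0.999, -0.048, 0.001], [-0.001, -0.002, -1.0]]
wrist_force: [0.8, 0.3, -2.7]
gripper_width: 0.616
gripper_force: 30.0
```

Run:
```python
from h import *
s=sense();print(s['tcp_pos'],s['wrist_force'],s['gripper_width'])
c=cap('wrist');save(c,'w3');P=cloud(c)
q=P[clean(sel(P,(.5,.74),(.15,.25),(.18,.22)))]; print('block',len(q),rect(q),np.median(q[:,2]))
c=cap('side'); save(c,'s3'); cv2.imwrite('pics/s3c.png',cv2.resize(c['frame'][150:260,260:420,::-1],(800,550),interpolation=cv2.INTER_CUBIC))
```

```text
[0.5976393  0.20444382 0.1818761 ] [ 0.779219    0.33640571 -2.6884628 ] 0.6162105753704533
block 6233 (array([597.9, 192.8]), 78.0, 11.4, 3.84) 0.19780286698980257
```

View pics/s3c.png

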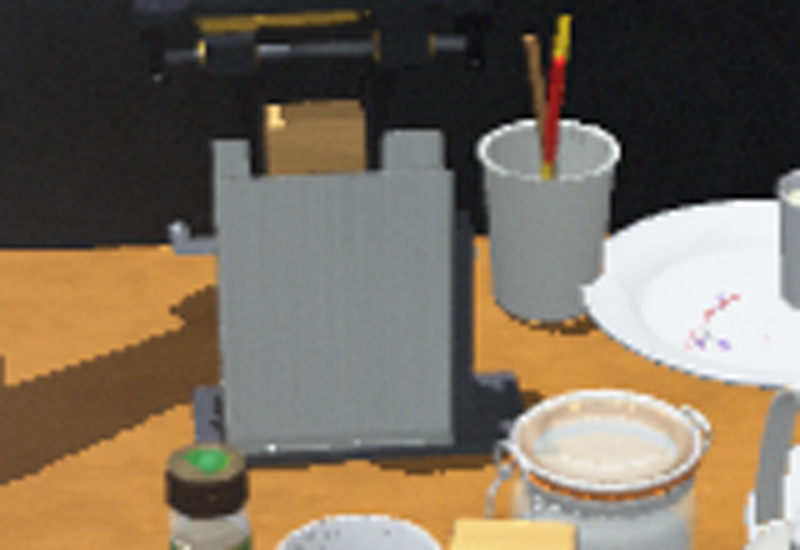

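The block at crop (315,140) hangs level and raised between the fingers. The stop at (180,238) is below it, so I'm sliding it out.

>>> drive_tool(rows=[[0, -8, -0.4, 0, 0, 0, 0], [0, -15, -0.7, 0, 0, 0, 0], [0, -15, -0.7, 0, 0, 0, 0], [0, -12, -0.6, 0, 0, 0, 0], [0, 0, 0, 0, 0, 0, 0]])

```text
time_s: 11.25
tcp_pos: [0.544, 0.2011, 0.1801]
ee_rot: [[0.048, -0.999, -0.003], [-0.999, -0.048, -0.001], [0.001, 0.003, -1.0]]
wrist_force: [-0.2, -0.5, -1.9]
gripper_width: 0.618
gripper_force: 30.0
```

>>> drive_tool(rows=[[0, -15, -0.7, 0, 0, 0, 0], [0, -15, -0.7, 0, 0, 0, 0], [0, -15, -0.7, 0, 0, 0, 0], [0, -15, -0.7, 0, 0, 0, 0], [0, -15, -0.7, 0, 0, 0, 0]])

```text
time_s: 11.67
tcp_pos: [0.4713, 0.1981, 0.1802]
ee_rot: [[0.048, -0.999, -0.0], [-0.999, -0.048, -0.0], [0.0, 0.0, -1.0]]
wrist_force: [-0.3, -0.3, -3.0]
gripper_width: 0.617
gripper_force: 30.0
```

>>> drive_tool(rows=[[0, -3, -20, 0, 0, 0, -0.047], [0, -3, -30, 0, 0, 0, -0.047], [0, -3, -30, 0, 0, 0, -0.047], [0, -3, -25, 0, 0, 0, -0.047], [0, 0, 0, -5, 0, 0, 0]])

```text
time_s: 12.08
tcp_pos: [0.4588, 0.0901, 0.1759]
ee_rot: [[-0.144, -0.99, -0.0], [-0.99, 0.144, -0.0], [0.001, 0.0, -1.0]]
wrist_force: [0.1, 1.5, -2.2]
gripper_width: 0.619
gripper_force: 30.0
```

>>> drive_tool(rows=[[0, 0, 0, -12, 0, 0, 0], [0, 0, 0, -10, 0, 0, 0], [0, 0, 0, -7, 0, 0, 0], [0, 0, 0, -3, 0, 0, 0], [0, 0, 0, 0, 0, 0, 0]])

```text
time_s: 12.5
tcp_pos: [0.4597, 0.0933, 0.1427]
ee_rot: [[-0.139, -0.99, -0.001], [-0.99, 0.139, -0.001], [0.001, 0.001, -1.0]]
wrist_force: [-0.3, 0.3, -2.0]
gripper_width: 0.618
gripper_force: 30.0
```

>>> drive_tool(rows=[[0, 0, 0, -1.5, 0, 0, 0], [0, 0, 0, 0, 0, 0, 0]])

```text
time_s: 12.67
tcp_pos: [0.4603, 0.0936, 0.1422]
ee_rot: [[-0.139, -0.99, 0.001], [-0.99, 0.139, 0.0], [-0.0, -0.001, -1.0]]
wrist_force: [-0.8, 1.2, -1.7]
gripper_width: 0.62
gripper_force: 30.0
```

>>> drive_tool(rows=[[0, 0, 0, -1.5, 0, 0, 0], [0, 0, 0, 0, 0, 0, 0]])

```text
time_s: 12.83
tcp_pos: [0.46, 0.0934, 0.1406]
ee_rot: [[-0.139, -0.99, 0.0], [-0.99, 0.139, 0.0], [-0.0, -0.0, -1.0]]
wrist_force: [-0.6, 0.4, -2.5]
gripper_width: 0.621
gripper_force: 30.0
```

>>> drive_tool(rows=[[0, 0, 0, -1, 0, 0, 0], [0, 0, 0, 0, 0, 0, 0]])

```text
time_s: 13.0
tcp_pos: [0.4599, 0.0933, 0.1395]
ee_rot: [[-0.14, -0.99, 0.0], [-0.99, 0.14, 0.0], [-0.0, -0.0, -1.0]]
wrist_force: [0.2, -0.4, -1.1]
gripper_width: 0.616
gripper_force: 30.0
```

>>> drive_tool(rows=[[0, 0, 0, -1, 0, 0, 0], [0, 0, 0, 0, 0, 0, 0]])

```text
time_s: 13.17
tcp_pos: [0.4601, 0.0933, 0.1389]
ee_rot: [[-0.139, -0.99, 0.0], [-0.99, 0.139, -0.0], [-0.0, -0.0, -1.0]]
wrist_force: [-0.7, -0.0, 1.1]
gripper_width: 0.621
gripper_force: 30.0
```

>>> drive_tool(rows=[[0, 0, 0, -1, 0, 0, 0], [0, 0, 0, 0, 0, 0, 0]])

```text
time_s: 13.33
tcp_pos: [0.4602, 0.0933, 0.1389]
ee_rot: [[-0.139, -0.99, 0.001], [-0.99, 0.139, -0.0], [0.0, -0.001, -1.0]]
wrist_force: [-3.3, -0.9, 8.4]
gripper_width: 0.616
gripper_force: 30.0
```

>>> drive_tool(rows=[[100, 0, 0, 0.5, 0, 0, 0], [100, 0, 0, 0, 0, 0, 0], [100, 0, 0, 0, 0, 0, 0], [100, 0, 0, 0, 0, 0, 0], [100, 0, 0, 0, 0, 0, 0]])

```text
time_s: 13.75
tcp_pos: [0.46, 0.0933, 0.1378]
ee_rot: [[-0.14, -0.99, -0.0], [-0.99, 0.14, -0.0], [0.0, 0.0, -1.0]]
wrist_force: [0.0, -0.3, 1.0]
gripper_width: 0.913
gripper_force: 0.0
```

>>> drive_tool(rows=[[100, 0, 0, 10, 0, 0, 0], [100, 0, 0, 30, 0, 0, 0], [100, 0, 0, 35, 0, 0, 0], [100, 0, 0, 35, 0, 0, 0.1], [100, 0, 0, 20, 0, 0, 0.12]])

```text
time_s: 14.17
tcp_pos: [0.4613, 0.0936, 0.2719]
ee_rot: [[0.086, -0.996, 0.006], [-0.996, -0.086, 0.002], [-0.001, -0.006, -1.0]]
wrist_force: [0.5, -0.1, 0.3]
gripper_width: 0.999
gripper_force: 0.0
```

>>> drive_tool(rows=[[100, 0, 0, 0, 0, 0, 0.12], [100, 0, 0, 0, 0, 0, 0.12], [100, 0, 0, 0, 0, 0, 0.12], [100, 0, 0, 0, 0, 0, 0.12], [100, 0, 0, 0, 0, 0, 0.12]])

```text
time_s: 14.58
tcp_pos: [0.4599, 0.0932, 0.2678]
ee_rot: [[0.633, -0.774, -0.0], [-0.774, -0.633, -0.0], [-0.0, 0.0, -1.0]]
wrist_force: [-0.1, -0.1, -0.2]
gripper_width: 1.001
gripper_force: 0.0
```

>>> drive_tool(rows=[[100, -12, 0, 0, 0, 0, 0.12], [100, -12, 0, 0, 0, 0, 0.12], [100, -12, 0, 0, 0, 0, 0.12], [100, -12, 0, 0, 0, 0, 0.12], [100, 0, 0, 0, 0, 0, 0.12]])

```text
time_s: 15.0
tcp_pos: [0.4102, 0.0928, 0.2679]
ee_rot: [[0.96, -0.281, -0.001], [-0.281, -0.96, 0.0], [-0.001, 0.0, -1.0]]
wrist_force: [-0.3, 0.8, -0.1]
gripper_width: 1.003
gripper_force: 0.0
```

>>> drive_tool(rows=[[100, 0, 0, 0, 0, 0, 0.12], [100, 0, 0, 0, 0, 0, 0.03], [100, 0, 0, 0, 0, 0, 0]])

```text
time_s: 15.25
tcp_pos: [0.4118, 0.0933, 0.2679]
ee_rot: [[0.99, -0.14, -0.0], [-0.14, -0.99, 0.0], [-0.0, -0.0, -1.0]]
wrist_force: [-0.1, -0.0, 0.3]
gripper_width: 1.0
gripper_force: 0.0
```

Run:
```python
from h import *
s=sense();print(s['tcp_pos'],s['joints'])
c=cap('wrist');save(c,'w4');P=cloud(c)
q=P[clean(sel(P,(.38,.54),(.02,.16),(.14,.175)))]; print('block',len(q),rect(q),np.median(q[:,2]),np.ptp(np.percentile(q[:,2],[3,97])))
```

```text
[0.41182901 0.0932789  0.26788627] [ 3.49970118e+01  4.96862927e-01 -2.32893287e+01 -3.17344291e-03
 -6.62147308e+01  4.69653897e+01]
block 3309 (array([458.5,  91.9]), 53.8, 30.0, -8.43) 0.1570346831920605 0.0034673883822668727
```

View pics/w4.png

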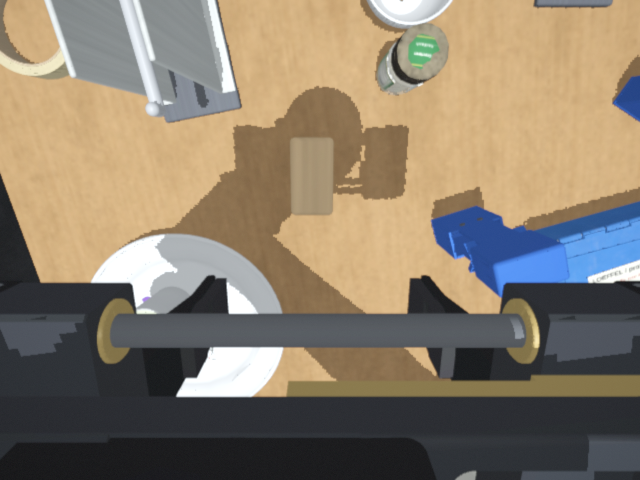

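The wrist view shows the caddy standing upright and alone, with its block at (312,176). The jar at (413,60) and the blue look-alike at (500,245) are clear of it.

>>> drive_tool(rows=[[100, 23, -0.5, -10, 0, 0, 0], [100, 24, -0.5, -20, 0, 0, 0], [100, 0, 0, -30, 0, 0, 0], [100, 0, 0, -35, 0, 0, 0], [100, 0, 0, -25, 0, 0, 0]])

```text
time_s: 15.72
tcp_pos: [0.4581, 0.0917, 0.1453]
ee_rot: [[0.99, -0.143, -0.003], [-0.143, -0.99, -0.001], [-0.003, 0.001, -1.0]]
wrist_force: [-0.2, -0.5, -0.9]
gripper_width: 0.996
gripper_force: 0.0
```

>>> drive_tool(rows=[[100, 0, 0, -9, 0, 0, 0], [0, 0, 0, 0, 0, 0, 0], [0, 0, 0, 0, 0, 0, 0]])

```text
time_s: 15.97
tcp_pos: [0.4597, 0.0925, 0.1396]
ee_rot: [[0.99, -0.14, 0.001], [-0.14, -0.99, -0.0], [0.001, 0.0, -1.0]]
wrist_force: [-0.6, 0.1, 0.4]
gripper_width: 0.919
gripper_force: 0.0
```

>>> drive_tool(rows=[[0, -1, 0, 0, 0, 0, 0], [0, 0, 0, 0, 0, 0, 0], [0, 0, 0, 0, 0, 0, 0], [0, 0, 0, 0, 0, 0, 0], [0, 0, 0, 0, 0, 0, 0]])

```text
time_s: 16.38
tcp_pos: [0.4582, 0.0924, 0.1397]
ee_rot: [[0.99, -0.14, 0.001], [-0.14, -0.99, 0.001], [0.001, -0.001, -1.0]]
wrist_force: [-0.9, -0.7, -0.9]
gripper_width: 0.557
gripper_force: 0.0
```

>>> drive_tool(rows=[[0, 0, 0, 0, 0, 0, 0], [0, 0, 0, 0, 0, 0, 0], [0, 0, 0, 0, 0, 0, 0], [0, 0, 0, 0, 0, 0, 0], [0, 0, 0, 0, 0, 0, 0]])

```text
time_s: 16.8
tcp_pos: [0.458, 0.0922, 0.139]
ee_rot: [[0.99, -0.14, -0.0], [-0.14, -0.99, -0.0], [-0.0, 0.0, -1.0]]
wrist_force: [-0.5, -0.5, 1.9]
gripper_width: 0.342
gripper_force: 30.0
```

>>> drive_tool(rows=[[0, 0, 0, 5, 0, 0, 0], [0, 0, 0, 20, 0, 0, 0], [0, 0, 0, 35, 0, 0, 0], [0, 0, 0, 35, 0, 0, 0], [0, 0, 0, 30, 0, 0, 0]])

```text
time_s: 17.22
tcp_pos: [0.4578, 0.0922, 0.2659]
ee_rot: [[0.99, -0.14, 0.0], [-0.14, -0.99, 0.0], [0.0, -0.0, -1.0]]
wrist_force: [1.7, 0.6, -1.7]
gripper_width: 0.342
gripper_force: 30.0
```

>>> drive_tool(rows=[[0, 2, -15, 0, 0, 0, 0], [0, 3, -30, 0, 0, 0, 0], [0, 4, -35, 0, 0, 0, 0], [0, 4, -35, 0, 0, 0, 0], [0, 4, -35, 0, 0, 0, 0]])

```text
time_s: 17.63
tcp_pos: [0.4743, -0.0589, 0.2639]
ee_rot: [[0.99, -0.139, -0.001], [-0.139, -0.99, 0.0], [-0.001, -0.0, -1.0]]
wrist_force: [0.8, -0.0, -1.3]
gripper_width: 0.341
gripper_force: 30.0
```

>>> drive_tool(rows=[[0, 4, -35, 0, 0, 0, 0], [0, 4, -35, 0, 0, 0, 0], [0, 3, -28, 0, 0, 0, 0], [0, 2, -13, 0, 0, 0, 0], [0, 0, 0, 0, 0, 0, 0]])

```text
time_s: 18.05
tcp_pos: [0.4876, -0.1711, 0.2632]
ee_rot: [[0.99, -0.144, -0.002], [-0.144, -0.99, -0.0], [-0.002, 0.0, -1.0]]
wrist_force: [0.8, 0.9, -1.3]
gripper_width: 0.345
gripper_force: 30.0
```

Run:
```python
from h import *
s=sense();print(s['tcp_pos'],s['ee_rot'][:,0],s['wrist_force'])
c=cap('wrist');save(c,'w5');P=cloud(c)
q=P[sel(P,(.56,.64),(-.22,-.15),(.118,.129))]; k=np.polyfit(q[:,0],q[:,1],1);print('rod',len(q),k,np.degrees(np.arctan(k[0])),np.polyval(k,[.57,.61,.63]),q[:,2].max())
q=P[clean(sel(P,(.62,.74),(-.26,-.13),(.168,.19)))]; print('old',len(q),rect(q))
q=P[sel(P,(.54,.62),(-.22,-.15),(.129,.145))];print('stop',len(q),q.min(0),q.max(0),q.mean(0))
c=cap('top');P=cloud(c); q=P[sel(P,(.4,.56),(-.24,-.1),(.05,.5))];print(len(q))
```

```text
[ 0.48761774 -0.1710607   0.26318665] [ 0.98952095 -0.14437917 -0.00171884] [ 0.8077386   0.85923415 -1.3169605 ]
rod 1339 [-0.14025434 -0.10063662] -7.983902229879285 [-0.1805816  -0.18619177 -0.18899686] 0.12886019646519087Traceback (most recent call last):
  File "<stdin>", line 5, in <module>
  File "h.py", line 22, in clean
    n,l,s,_=cv2.connectedComponentsWithStats(m.astype(np.uint8)); return l==1+np.argmax(s[1:,4])
                                                                              ~~~~~~~~~^^^^^^^^^
    return _wrapfunc(a, 'argmax', axis=axis, out=out, **kwds)
    return bound(*args, **kwds)
ValueError: attempt to get argmax of an empty sequence
```

>>> drive_tool(rows=[[0, 0, 0.5, -15, 0, 0, 0], [0, 0, 0.5, -25, 0, 0, 0], [0, 0, 0, -25, 0, 0, 0], [0, 0, 0, -16, 0, 0, 0], [0, 0, 0, 0, 0, 0, 0]])

```text
time_s: 18.52
tcp_pos: [0.485, -0.1662, 0.1791]
ee_rot: [[0.99, -0.14, -0.009], [-0.14, -0.99, 0.002], [-0.009, -0.001, -1.0]]
wrist_force: [-1.0, 0.5, -2.1]
gripper_width: 0.347
gripper_force: 30.0
```

>>> drive_tool(rows=[[0, 0, 0, 0, 0, 0, 0], [0, 0, 0, 0, 0, 0, 0]])

```text
time_s: 18.68
tcp_pos: [0.4889, -0.1673, 0.1843]
ee_rot: [[0.99, -0.139, 0.002], [-0.139, -0.99, -0.001], [0.002, 0.0, -1.0]]
wrist_force: [1.0, -0.5, -1.4]
gripper_width: 0.344
gripper_force: 30.0
```

Run:
```python
from h import *
s=sense();print(s['tcp_pos'],s['ee_rot'][:,0],s['wrist_force'])
p=s['tcp_pos'];print('line y',-.1006-.1403*p[0])
c=cap('side'); cv2.imwrite('pics/s5c.png',cv2.resize(c['frame'][200:350,260:460,::-1],(800,600),interpolation=cv2.INTER_CUBIC))
```

```text
[ 0.48894225 -0.16730562  0.18431221] [ 0.99029332 -0.13897266  0.0023971 ] [ 0.97893648 -0.51733581 -1.44202197]
line y -0.16919859776560392
```

View pics/s5c.png

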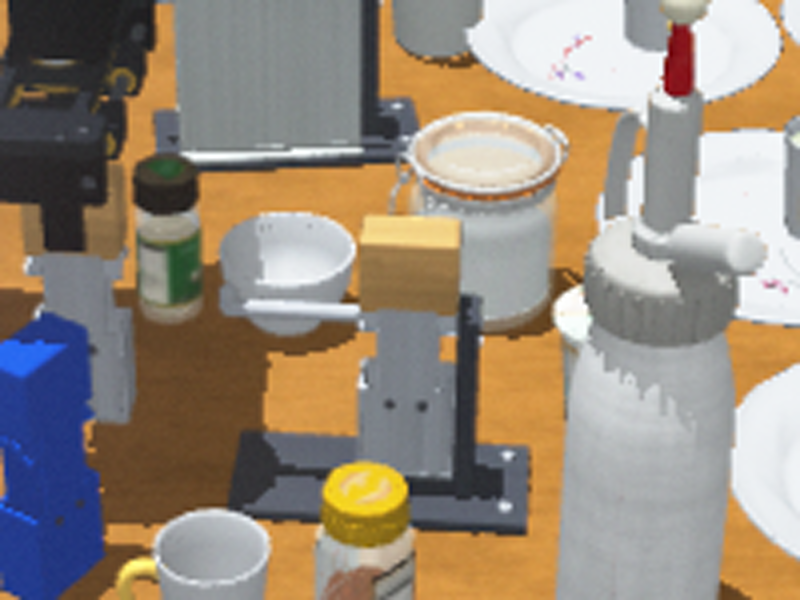

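The side crop shows the held caddy upright at (85,300) and level with the rail end at (235,300). The old caddy is home at (410,340). Now I'll advance along the rail.

>>> drive_tool(rows=[[0, 0, -1.5, -1.5, 0, 0, 0], [0, 10, -1.4, 0, 0, 0, 0], [0, 15, -2.1, 0, 0, 0, 0], [0, 10, -1.4, 0, 0, 0, 0], [0, 0, 0, 0, 0, 0, 0]])

```text
time_s: 19.15
tcp_pos: [0.5257, -0.1745, 0.1818]
ee_rot: [[0.99, -0.14, 0.003], [-0.14, -0.99, -0.001], [0.003, 0.0, -1.0]]
wrist_force: [-0.1, -0.4, -2.6]
gripper_width: 0.339
gripper_force: 30.0
```

>>> drive_tool(rows=[[0, 0, 0, 0, 0, 0, 0], [0, 0, 0, 0, 0, 0, 0]])

```text
time_s: 19.32
tcp_pos: [0.5225, -0.1741, 0.1812]
ee_rot: [[0.99, -0.141, -0.001], [-0.141, -0.99, 0.0], [-0.001, -0.0, -1.0]]
wrist_force: [-0.7, 0.1, -1.9]
gripper_width: 0.347
gripper_force: 30.0
```

>>> drive_tool(rows=[[0, 8, -1.1, 0, 0, 0, 0], [0, 8, -1.1, 0, 0, 0, 0], [0, 8, -1.1, 0, 0, 0, 0], [0, 8, -1.1, 0, 0, 0, 0], [0, 0, 0, 0, 0, 0, 0]])

```text
time_s: 19.73
tcp_pos: [0.557, -0.1788, 0.1813]
ee_rot: [[0.99, -0.14, 0.001], [-0.14, -0.99, -0.0], [0.001, 0.0, -1.0]]
wrist_force: [0.5, 0.6, -1.7]
gripper_width: 0.343
gripper_force: 30.0
```

>>> drive_tool(rows=[[0, 8, -1.1, 0, 0, 0, 0], [0, 8, -1.1, 0, 0, 0, 0], [0, 8, -1.1, 0, 0, 0, 0], [0, 8, -1.1, 0, 0, 0, 0], [0, 0, 0, 0, 0, 0, 0]])

```text
time_s: 20.15
tcp_pos: [0.5888, -0.1832, 0.1813]
ee_rot: [[0.99, -0.14, 0.001], [-0.14, -0.99, -0.0], [0.001, 0.0, -1.0]]
wrist_force: [-0.2, 0.4, -2.1]
gripper_width: 0.34
gripper_force: 30.0
```

>>> drive_tool(rows=[[0, 8, -1.1, 0, 0, 0, 0], [0, 8, -1.1, 0, 0, 0, 0], [0, 7, -1, 0, 0, 0, 0], [0, 0, 0, 0, 0, 0, 0], [0, 0, 0, 0, 0, 0, 0]])

```text
time_s: 20.57
tcp_pos: [0.6102, -0.1861, 0.1811]
ee_rot: [[0.99, -0.14, -0.001], [-0.14, -0.99, 0.0], [-0.001, -0.0, -1.0]]
wrist_force: [-0.5, 0.0, -1.2]
gripper_width: 0.339
gripper_force: 30.0
```

Run:
```python
from h import *
s=sense();print(s['tcp_pos'],s['wrist_force'])
c=cap('wrist');P=cloud(c)
q=P[sel(P,(.55,.74),(-.26,-.13),(.16,.22))]; d=np.array([.9903,-.139]); u=q[:,:2]@d
h,e=np.histogram(u,np.arange(.60,.74,.003))
for a,b in zip(e,h):
    k=q[(u>=a)&(u<a+.003)]; print(round(a,3),b,np.round(np.median(k[:,2]),3) if b else '')
p=s['tcp_pos'];print('tcp u',p[:2]@d)
c=cap('side'); cv2.imwrite('pics/s6c.png',cv2.resize(c['frame'][200:350,260:460,::-1],(800,600),interpolation=cv2.INTER_CUBIC))
```

```text
[ 0.61015645 -0.18611631  0.18114113] [-0.51192169  0.045338   -1.18235678]
0.6 0 
0.603 0 
0.606 25 0.198
0.609 435 0.199
0.612 466 0.199
0.615 503 0.199
0.618 608 0.199
0.621 764 0.2
0.624 360 0.212
0.627 280 0.212
0.63 235 0.213
0.633 35 0.217
0.636 363 0.192
0.639 1839 0.196
0.642 565 0.199
0.645 573 0.199
0.648 609 0.199
0.651 583 0.199
0.654 684 0.199
0.657 1992 0.185
0.66 0 
0.663 51 0.175
0.666 363 0.178
0.669 501 0.178
0.672 523 0.178
0.675 520 0.178
0.678 522 0.178
0.681 547 0.178
0.684 538 0.178
0.687 582 0.178
0.69 534 0.178
0.693 574 0.178
0.696 596 0.178
0.699 602 0.178
0.702 606 0.178
0.705 606 0.178
0.708 616 0.178
0.711 677 0.178
0.714 628 0.178
0.717 503 0.177
0.72 0 
0.723 0 
0.726 0 
0.729 0 
0.732 0 
0.735 0 
tcp u 0.6301081013476659
```

View pics/s6c.png

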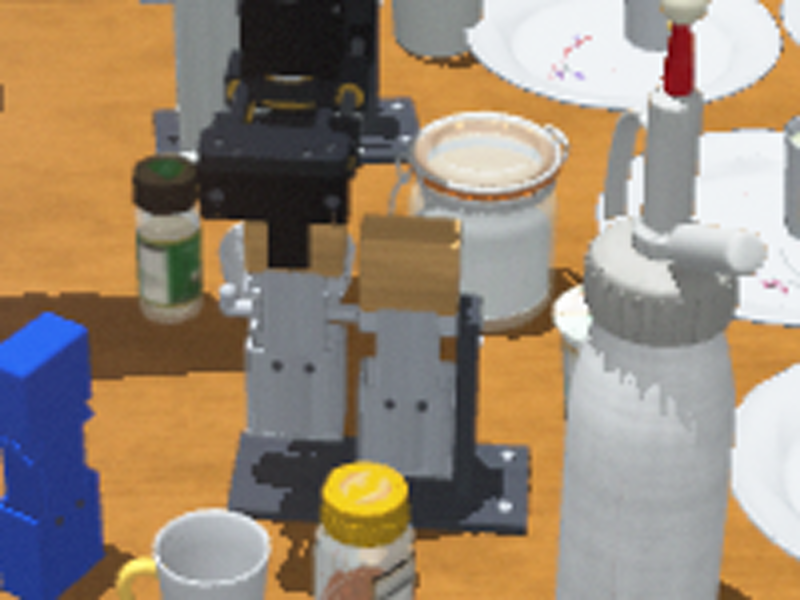

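The crop shows the new caddy threaded on the rail, past the stop at (235,300), with about 7 mm to the old one. Lowering it now.

>>> drive_tool(rows=[[0, 0, 0, -6, 0, 0, 0], [0, 0, 0, -6, 0, 0, 0], [0, 0, 0, -4, 0, 0, 0], [0, 0, 0, -2, 0, 0, 0], [0, 0, 0, 0, 0, 0, 0]])

```text
time_s: 21.08
tcp_pos: [0.6093, -0.1861, 0.1624]
ee_rot: [[0.99, -0.14, -0.002], [-0.14, -0.99, 0.0], [-0.002, 0.0, -1.0]]
wrist_force: [-0.4, -0.8, -0.7]
gripper_width: 0.34
gripper_force: 30.0
```

>>> drive_tool(rows=[[0, 0, 0, -1.5, 0, 0, 0], [0, 0, 0, 0, 0, 0, 0], [0, 0, 0, 0, 0, 0, 0]])

```text
time_s: 21.33
tcp_pos: [0.61, -0.1861, 0.1621]
ee_rot: [[0.99, -0.14, 0.0], [-0.14, -0.99, -0.0], [0.0, 0.0, -1.0]]
wrist_force: [0.6, -0.7, -2.4]
gripper_width: 0.344
gripper_force: 30.0
```

>>> drive_tool(rows=[[0, 0, 0, -1, 0, 0, 0], [0, 0, 0, 0, 0, 0, 0], [0, 0, 0, 0, 0, 0, 0]])

```text
time_s: 21.58
tcp_pos: [0.61, -0.1861, 0.161]
ee_rot: [[0.99, -0.14, 0.0], [-0.14, -0.99, 0.0], [0.0, -0.0, -1.0]]
wrist_force: [1.1, 0.3, -2.1]
gripper_width: 0.342
gripper_force: 30.0
```

>>> drive_tool(rows=[[0, 0, 0, -1, 0, 0, 0], [0, 0, 0, 0, 0, 0, 0]])

```text
time_s: 21.75
tcp_pos: [0.6102, -0.1864, 0.1604]
ee_rot: [[0.99, -0.14, 0.001], [-0.14, -0.99, -0.001], [0.001, 0.001, -1.0]]
wrist_force: [0.4, 0.1, -0.9]
gripper_width: 0.344
gripper_force: 30.0
```

>>> drive_tool(rows=[[0, 0, 0, -1, 0, 0, 0], [0, 0, 0, 0, 0, 0, 0]])

```text
time_s: 21.92
tcp_pos: [0.6103, -0.1867, 0.16]
ee_rot: [[0.99, -0.14, 0.001], [-0.14, -0.99, -0.001], [0.002, 0.001, -1.0]]
wrist_force: [-2.2, -1.3, 3.0]
gripper_width: 0.343
gripper_force: 30.0
```

Resting on the rail. Releasing, then straight up.

>>> drive_tool(rows=[[100, 0, 0, 0.5, 0, 0, 0], [100, 0, 0, 0, 0, 0, 0], [100, 0, 0, 0, 0, 0, 0], [100, 0, 0, 0, 0, 0, 0], [100, 0, 0, 0, 0, 0, 0]])

```text
time_s: 22.33
tcp_pos: [0.6099, -0.1859, 0.1593]
ee_rot: [[0.99, -0.14, -0.0], [-0.14, -0.99, 0.0], [-0.0, -0.0, -1.0]]
wrist_force: [0.1, 0.2, -0.2]
gripper_width: 0.633
gripper_force: 0.0
```

>>> drive_tool(rows=[[100, 0, 0, 0, 0, 0, 0], [100, 0, 0, 0, 0, 0, 0], [100, 0, 0, 0, 0, 0, 0], [100, 0, 0, 10, 0, 0, 0], [100, 0, 0, 25, 0, 0, 0]])

```text
time_s: 22.75
tcp_pos: [0.6078, -0.1857, 0.1914]
ee_rot: [[0.99, -0.141, -0.008], [-0.141, -0.99, 0.002], [-0.008, -0.0, -1.0]]
wrist_force: [0.2, 0.2, -0.1]
gripper_width: 0.975
gripper_force: 0.0
```

>>> drive_tool(rows=[[100, 0, 0, 35, 0, 0, 0], [100, 0, 0, 35, 0, 0, 0], [100, -15, 5, 25, 0, 0, 0], [100, -15, 5, 0, 0, 0, 0], [100, 0, 0, 0, 0, 0, 0]])

```text
time_s: 23.17
tcp_pos: [0.5789, -0.1758, 0.2934]
ee_rot: [[0.99, -0.14, 0.005], [-0.14, -0.99, -0.0], [0.005, -0.001, -1.0]]
wrist_force: [-0.7, 0.5, -0.3]
gripper_width: 0.997
gripper_force: 0.0
```

>>> drive_tool(rows=[[100, 0, 0, 0, 0, 0, 0], [100, 0, 0, 0, 0, 0, 0], [100, 0, 0, 0, 0, 0, 0]])

```text
time_s: 23.42
tcp_pos: [0.5801, -0.1762, 0.2884]
ee_rot: [[0.99, -0.14, -0.002], [-0.14, -0.99, 0.0], [-0.002, 0.0, -1.0]]
wrist_force: [-0.7, 0.6, -0.7]
gripper_width: 1.0
gripper_force: 0.0
```

Run:
```python
from h import *
s=sense();print(s['tcp_pos'],s['wrist_force'],s['joint_velocities'])
c=cap('wrist');save(c,'w7');P=cloud(c); d=np.array([.9903,-.139])
for xr in((.56,.641),(.648,.74)):
    q=P[clean(sel(P,xr,(-.26,-.13),(.168,.19)))]; r=rect(q); print(len(q),r,np.percentile(q[:,2],[2,50,98]),'u',r[0]@d,'v',r[0][1]+100.6+.1403*r[0][0])
```

```text
[ 0.58012061 -0.17621276  0.28839992] [-0.68074088  0.60516034 -0.72395156] [ 0.01238043  0.51176545  0.05372737  0.00611828  0.03075843 -0.0711355 ]
3191 (array([ 611.4, -185.9]), 53.5, 29.8, -8.17) [0.17559108 0.17794052 0.17943753] u 631.3095199999999 v 0.4794199999999904
3722 (array([ 672.7, -194.7]), 53.3, 30.0, -8.23) [0.17564176 0.17796605 0.17950472] u 693.23811 v 0.2798100000000119
```

View pics/w7.png

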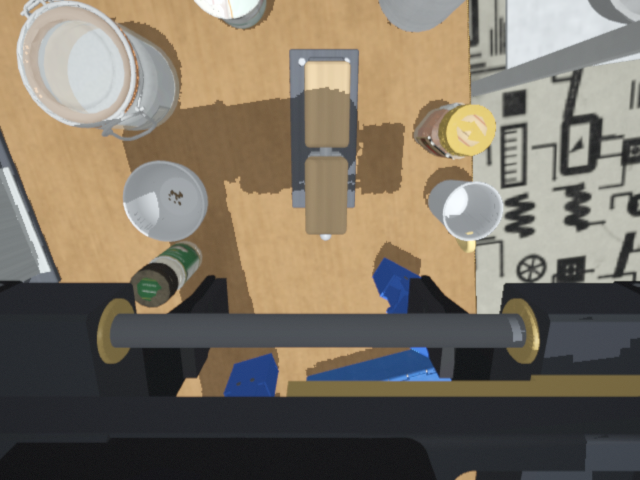

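Both blocks, old at (328,105) and new at (326,195), hang level, in line and 62 mm apart, and the new one is inside the stop at (326,236). Handing in.

```bash
python3 -c "
from station import *
print(finish_job())"
```

```text
the job is handed in; nothing more can be done
None
```

The job is handed in: at the last look both caddies hung level and released on the open rail, the older one home and the new one about 88 mm from the root plate inside the end stop, and no bystander was touched; the hand-in gave no verdict.

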